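Draw a tube over the tray's front and shut the tray

ROBOT

A 6-joint arm with a two-finger parallel gripper is mounted at the origin on a cart in front of the work surface, level with it; the furniture and walls round the work are solid. World frame = base frame: x ahead of the robot, y to its left, z up, the work surface at z = 0. Lengths are in m, angles in rad, forces in N, time in s.
With the tool pointing down it reaches from about 0.4 to 0.925 m from the base axis. Payload 12.5 kg.
Tool frame: the origin (TCP) lies at the very end of the fingers, on their centre line; the grasp point (between the pads) lies 19 mm behind it; z points along the fingers, y is the direction in which the jaws open and shut (so a half turn about z gives the same grasp; the last joint's range is limited). The gripper opens to 95 mm and grips with 3 to 60 N. Pads are 20 mm wide; open, the fingers measure 119 mm over their backs; the gripper's body (75 mm by 180 mm) begins 59 mm behind the grasp point.
Start: joints at [-1.29, 0.491, 1.559, -0, 1.092, -0.106], TCP at [0.236, -0.579, 0.215] pointing down, gripper open.
Joint ranges: [-3.1, 3.1], [-0.84, 2.19], [0.05, 2.79], [-1.13, 4.28], [0.06, 2.93], [-2.69, 2.69]. Speed limits (rad/s): [2.22, 2.22, 2.79, 3.14, 3.14, 3.14].

INTERFACE

Orientations are given as a rotation vector (axis times angle).
In Python, from bench import monitor, optics, order gives the robot as it stands. The module is installed in compiled form; this text tells all that it offers.
- The arm moves only by the tool drive_tool, never from a script. Its argument "motion" is a list of rows, each an object of numbers: "wx", "wy", "wz": the turn, a rotation vector about the tool's x, y, z in degrees; "dx", "dy", "dz": the shift along the tool's x, y, z in cm; "gripper": the finger opening in cm, from 0 to 9.51. A call has 1 to 8 rows; each row is the pose to reach, as a shift and turn from the pose commanded when the call began, along the tool's axes at that moment; what a row does not reach only later rows make up. A row lasts 1/12 s, in which the tool goes at most 41.7 mm and 7.16 degrees, less where a joint would pass 70% of its speed; a pose out of reach is approached as far as the arm can. A call with a gripper value outside its range is refused whole. The fingers move at their own pace and stop on an object; "grip_force" is the grip in N (left out, the last holds). Time passes only in rows, so rows that repeat a pose let the fingers close. It gives the time, the measured TCP pose, the force and the opening at its end, in the units of the state.
- monitor.sense(): the state, without advancing time (a new reading comes with each control period).
- optics.snapshot(name): name is "scene" or "top" or "wrist"; returns a dict with "img" (420x560x3 uint8, blue, green, red), "camera_matrix" (3x3 intrinsics, pixels), "extrinsics" (4x4, takes a point from world to camera coordinates). Camera axes: x right, y up, looking along -z (the intrinsics and any distortion apply to the point x, -y, -z); pixel columns grow to the right and rows downward; lengths in m; the calibration is good to about 2 mm. A picture is of the moment at which its call begins. There is no depth.
- order.hand_in(): hands the job in, once; it reports no verdict.
The state is a dict: "clock": time; "joint_pos": joint angles; "joint_velocities": joint speeds; "joint_efforts": joint torques, N m; "eef_pos": TCP position; "ee_rot": TCP orientation; "wrist_force": force on the tool from outside, world axes, zero at the start; "wrist_torque": the same for the moment, N m; "gripper_width": finger opening in m.
Only numpy, scipy, OpenCV 4.12 (cv2) and the standard library are available. Lean on these libraries where they do the work, as an engineer would, in place of code of your own. Each camera call takes 0.05 s, during which the arm holds its last target.

TASK

Take the dark tube out of the half-open sliding tray of the grey rack: lift its outer end over the tray's front board while the other end is still under the rack's roof, and draw the tube out endwise. Set it down on the cork mat, lying wholly on the mat, without dropping it, and push the tray fully home. Leave the other things where they are.

Things in the scene. Friction and masses are not known exactly. Their poses are not given: they have to be found in the camera images.
- rack: Grey sheet-metal rack fixed on the bench, 205 long (x) x 144 wide (y) x 81 mm high, open only at its -x end (the mouth). Origin on the bench, 100 mm from the mouth and 105 mm from the closed back; x points from mouth to back, z up. Roof 6 mm thick, underside 75 mm above the bench. A plywood tray slides out of the mouth towards -x.
- tray_front (a point): Centre of the outer face of the tray's front board, moves with the tray; axes as the rack's (-x outwards). The board is 136 wide and 10 mm thick, from 7 to 37 mm above the bench: its top is the lip to clear.
- tray_floor (a point): Middle of the tray's floor, 11 mm above the bench, moves with the tray. Inside, the tray is 195 long (x) and 116 mm wide; side walls 6 mm thick, their top 29 mm above the bench. Two bearer strips along the floor, 12 mm high, outer edges 12.5 mm either side of the middle, carry the tube.
- tray (a joint): How far the tray is out, in m: 0 = fully home (front board against the rack's mouth), 0.105 = outer stop. Slides stiffly (about 1.5 N) and stays where it is left. It starts out 0.08 to 0.10.
- tube_mid (a point): Centre of the loose dark anodised tube, 150 mm long, 30 mm in diameter, about 0.17 kg, small cross holes near one end. y runs along its axis, towards its far end. It lies along the tray on the bearer strips, axis about 36 mm above the bench, near end just inside the front board; 60 to 75 mm of it is out of the mouth, the rest under the roof.
- near_end (a point): Centre of the tube's end face next to the tray's front board (on the tube's axis).
- far_end (a point): Centre of the tube's other end face, inside the rack at the start, 150 mm from near_end.
- mat: Cork mat fixed on the bench, 150 (x) x 200 (y) x 4 mm thick, its long side roughly in line with the tray; origin at the centre of its underside.
- tape_roll_mid (a point): Bystander: roll of cream tape, 96 mm across, 48 mm high; its centre.
- pigment_jar_mid (a point): Bystander: brown jar with white cap, 53 mm across, 74 mm high; its centre.
- ball_adapter_mid (a point): Bystander: pale ball adapter with round foot, 43 mm across, 36 mm high; its centre.

How it is judged:
By the outcome, as a careful person would: the job done as asked, in the order asked, and still so for the second after the job is handed in, with the robot touching nothing.
It also fails if it takes over 51 s, if anything falls off the work surface, if the arm or the gripper's body presses on something with over 40 N, if the wrist force passes 120 N, or if a joint passes its speed limit or range.

## Working session

There is one attempt and no reset: what is moved stays moved. The work goes in short steps, Python scripts to look and compute and a tool call to move; the robot and the scene stay as the last step left them, time stands still between calls to the robot, and variables do not carry over. Pictures are saved under pics/ and viewed, and the job is handed in when it is done.

Besides the shell and the picture viewer there is one more tool, called after "Request:" as name(argument=value, ...), one argument or row to a line, values as JSON. drive_tool: Moves the arm, as the interface text tells. Its arguments: {"type":"object","properties":{"motion":{"type":"array"},"grip_force":{"type":"number"}},"required":["motion"]}

```bash
mkdir -p pics; ls
cat > h.py <<'E'
import numpy as np, cv2
from bench import monitor, optics, order
def snap(n,f):
    s=optics.snapshot(n); cv2.imwrite('pics/'+f,s['img']); np.savez('pics/'+f+'.npz',**s); return s
def load(f): return dict(np.load('pics/'+f+'.npz'))
def ray(s,u,v):
    K=np.array(s['camera_matrix']);E=np.array(s['extrinsics'])
    d=np.linalg.inv(K)@[u,v,1]; d=np.array([d[0],-d[1],-d[2]])
    R=E[:3,:3];return -R.T@E[:3,3], R.T@d
def onz(s,u,v,z):
    o,d=ray(s,u,v); return o+d*(z-o[2])/d[2]
def proj(s,p):
    K=np.array(s['camera_matrix']);E=np.array(s['extrinsics'])
    c=E[:3,:3]@np.array(p)+E[:3,3]; q=K@[c[0],-c[1],-c[2]]; return q[:2]/q[2]
E
python3 - <<'E'
from h import *
print(monitor.sense())
for n in ['scene','top','wrist']:
    s=snap(n,n+'0.png'); print(n,{k:v for k,v in s.items() if k!='img'})
E
```

```text
pics
{'clock': 0.0, 'joint_pos': array([-1.28958184e+00,  4.91547898e-01,  1.55943890e+00, -5.96465918e-05,
        1.09171123e+00, -1.05573464e-01]), 'joint_velocities': array([-0.0007723 ,  0.00021171,  0.00122832,  0.00085963,  0.00203054,
       -0.00175114]), 'joint_efforts': array([ 1.03582970e-03, -6.12654519e+01, -2.58175188e+01,  6.93230052e-02,
        4.82387957e-02, -1.29408932e-04]), 'eef_pos': array([ 0.23571479, -0.57858375,  0.21407263]), 'ee_rot': array([-3.08194147e+00, -6.03616576e-01,  2.35006253e-04]), 'wrist_force': array([-0.2192041 ,  0.25527401,  0.54569404]), 'wrist_torque': array([ 0.01726605, -0.0085383 , -0.02885235]), 'gripper_width': 0.09506705269017977}
scene {'camera_matrix': array([[513.94676625,   0.        , 275.7789796 ],
       [  0.        , 513.94676625, 215.27559857],
       [  0.        ,   0.        ,   1.        ]]), 'extrinsics': array([[-0.47575426, -0.87957385, -0.0027806 ,  0.31886957],
       [ 0.65760776, -0.3577905 ,  0.66297661, -0.3698205 ],
       [-0.58413176,  0.3135854 ,  0.74863494, -1.19085409],
       [ 0.        ,  0.      
[... 304 characters left out ...]
, -0.01484031,  0.05663638, -0.53151233],
       [-0.05635186,  0.01893573,  0.99823139, -1.51767592],
       [ 0.        ,  0.        ,  0.        ,  1.        ]])}
wrist {'camera_matrix': array([[305.21821895,   0.        , 279.59336403],
       [  0.        , 305.21821895, 208.36234689],
       [  0.        ,   0.        ,   1.        ]]), 'extrinsics': array([[ 3.75614495e-01, -9.26775722e-01, -7.15148480e-04,
        -6.23829948e-01],
       [ 8.87936098e-01,  3.60093953e-01, -2.86184959e-01,
         3.21056377e-02],
       [ 2.65486792e-01,  1.06860213e-01,  9.58174127e-01,
        -3.91974354e-01],
       [ 0.00000000e+00,  0.00000000e+00,  0.00000000e+00,
         1.00000000e+00]])}
```

View pics/scene0.png

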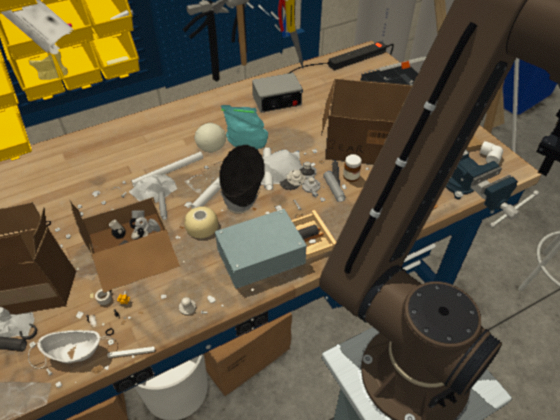

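View pics/top0.png

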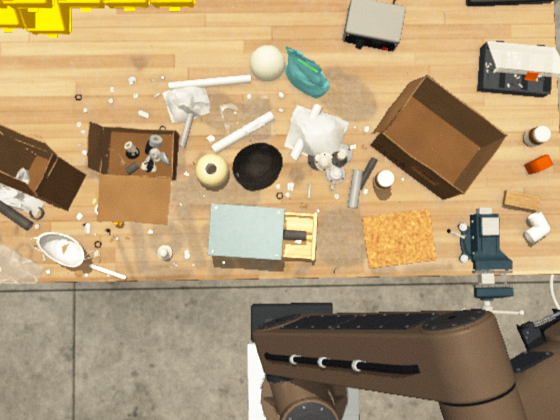

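View pics/wrist0.png

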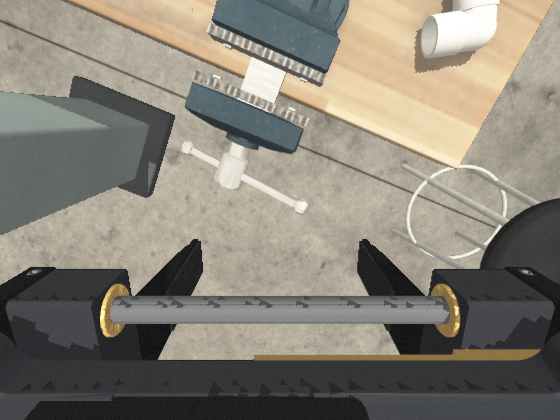

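Run:
```python
from h import *
s=load('top0.png')
cv2.imwrite('pics/z1.png',cv2.resize(s['img'][190:280,190:450],None,fx=3,fy=3,interpolation=cv2.INTER_CUBIC))
s=load('scene0.png')
cv2.imwrite('pics/z2.png',cv2.resize(s['img'][190:300,200:360],None,fx=5,fy=5,interpolation=cv2.INTER_CUBIC))
```

```text
(no output)
```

View pics/z1.png

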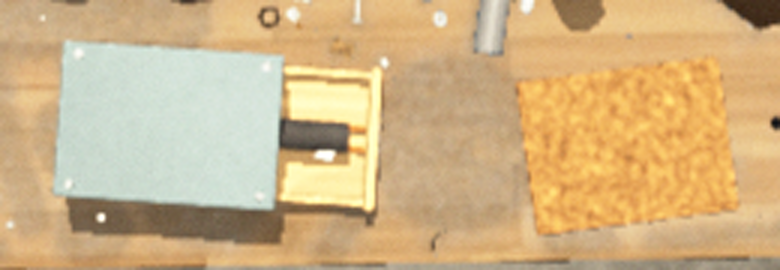

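View pics/z2.png

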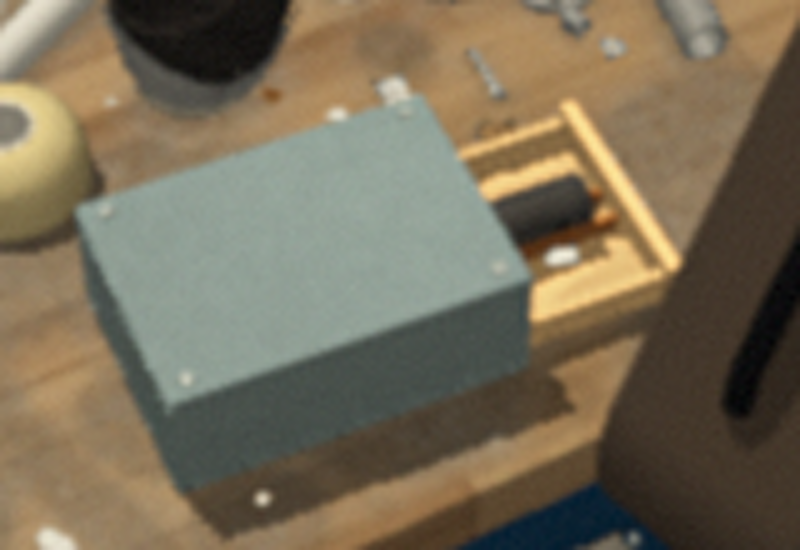

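Run:
```python
from h import *
s=load('top0.png')
f=lambda x,y,z: onz(s,190+(x-1)/3,190+(y-1)/3,z).round(4)
print('roof',[f(*p,.081) for p in [(65,41),(284,57),(274,210),(54,194)]])
print('mat',[f(*p,.004) for p in [(518,83),(717,57),(738,207),(540,235)]])
print('board top outer',f(382,68,.037),f(375,213,.037))
print('board top inner',f(373,68,.037),f(366,213,.037))
# tube dark mask, silhouette
img=s['img'][190:280,190:450]
m=(img.max(2)<95).astype(np.uint8); m[:, :94]=0; m[:,122:]=0; m[:35]=0; m[55:]=0
ys,xs=np.where(m); print(xs.min(),xs.max(),ys.min(),ys.max())
print(img[35:55,94:120].max(2))
```

```text
roof [array([0.553 , 0.2496, 0.081 ]), array([0.5352, 0.0471, 0.081 ]), array([0.394 , 0.0586, 0.081 ]), array([0.412 , 0.2609, 0.081 ])]
mat [array([ 0.511 , -0.1835,  0.004 ]), array([ 0.5336, -0.3799,  0.004 ]), array([ 0.3866, -0.3958,  0.004 ]), array([ 0.3627, -0.2013,  0.004 ])]
board top outer [ 0.5259 -0.0477  0.037 ] [ 0.388  -0.0382  0.037 ]
board top inner [ 0.5261 -0.039   0.037 ] [ 0.3881 -0.0297  0.037 ]
94 114 40 49
[[208 219 248 255 255 255 255 255 255 255 255 255 255 255 255 255 255 255
  255 255 255 255 255 255 255 255]
 [198 201 240 255 255 255 255 255 255 255 255 255 255 255 254 255 255 255
  255 255 255 255 255 255 255 255]
 [193 195 237 255 255 255 255 254 254 254 254 254 254 254 254 254 254 254
  254 254 254 254 255 255 255 255]
 [180 185 235 255 255 255 255 255 255 255 255 255 255 255 255 255 255 255
  255 255 254 255 254 254 254 254]
 [126 139 192 251 252 253 254 254 252 254 255 255 255 255 255 255 255 255
  255 255 255 255 255 255 254 254]
 [ 68  96 111 124 125 136 151 151 149 165 184 183 197 224 225 223 224 237
  251 251 252 253 255 255 255 255]
 [ 67 107 
[... 816 characters left out ...]
83  84  88
   91  84  85 113 217 255 255 254]
 [120 107  98 100  99  89  85  82  79  77  68  75  92  97  99 103  95  89
   75  73  71 104 196 247 247 245]
 [182 173 169 165 155 153 153 154 152 145 145 185 238 241 241 245 239 189
  112 101 104 126 197 233 233 228]
 [200 197 194 200 200 200 195 198 198 202 214 247 255 255 255 255 255 234
  169 163 164 175 225 249 243 215]
 [199 202 199 198 201 203 199 203 201 197 215 238 249 250 253 255 254 213
  198 198 196 199 240 255 255 249]
 [204 204 209 211 211 213 206 200 200 198 202 204 204 216 233 240 234 202
  197 196 197 195 238 255 255 255]
 [208 232 253 253 253 253 247 219 216 213 213 209 212 212 215 215 214 211
  207 207 207 209 241 255 255 254]]
```

Run:
```python
from h import *
s=load('top0.png')
n=onz(s,305.9,235.2,.036); print('near',n,'axis at u=286',onz(s,286,234.6,.036))
c=load('scene0.png')
g=lambda x,y,z: onz(c,200+(x-2)/5,190+(y-2)/5,z).round(4)
print('scene near-end top edge',g(580,180,.051),'roof',[g(*p,.081) for p in [(420,97),(528,283),(168,405),(78,208)]])
print('board outer top',g(572,101,.037),g(680,263,.037))
w=load('wrist0.png'); E=w['extrinsics']; C=-E[:3,:3].T@E[:3,3]
from scipy.spatial.transform import Rotation as R
st=monitor.sense(); print('cam in tool',R.from_rotvec(st['ee_rot']).as_matrix().T@(C-st['eef_pos']))
rx=np.array([.089,.996,0])
m=np.array([.4646,.0529,0])
print('near wrt mouth', (n-m)@rx, (n-m)@[-.996,.089,0])
for nm,z in (('tape',1),):pass
```

```text
near [ 0.46092747 -0.01463427  0.036     ] axis at u=286 [0.46353552 0.04229961 0.036     ]
scene near-end top edge [ 0.4607 -0.0124  0.051 ] roof [array([0.5338, 0.0489, 0.081 ]), array([0.3923, 0.0629, 0.081 ]), array([0.4117, 0.261 , 0.081 ]), array([0.5511, 0.2484, 0.081 ])]
board outer top [ 0.5239 -0.0464  0.037 ] [ 0.3935 -0.0363  0.037 ]
cam in tool [ 0.08029416 -0.00071191 -0.17009986]
near wrt mouth -0.06759098687914941 -0.002352708890009984
```

```bash
cat >> h.py <<'E'
from scipy.spatial.transform import Rotation as R
def delta(p, rot=None):
    "shift (cm) & turn (deg) from the measured pose to world pose p, rot(3x3)"
    st=monitor.sense(); M=R.from_rotvec(st['ee_rot']).as_matrix()
    d=M.T@(np.array(p)-st['eef_pos'])*100
    w=np.degrees(R.from_matrix(M.T@(M if rot is None else rot)).as_rotvec())
    return d.round(2),w.round(2)
def tool(yaw,tilt=0):
    "tool x along (-sin yaw.. ) : yaw deg = world angle of tool x; tilt = wy"
    x=np.array([np.cos(np.radians(yaw)),np.sin(np.radians(yaw)),0]); z=np.array([0,0,-1.]);y=np.cross(z,x)
    return np.c_[x,y,z]@R.from_euler('y',tilt,degrees=True).as_matrix()
E
python3 - <<'E'
from h import *
print(delta([.4625,.013,.15],tool(85.5)))
E
```

```text
(array([ 43.32, -46.23,   6.46]), array([-4.000e-02, -3.000e-02, -6.334e+01]))
```

Request:
drive_tool(
  motion=[
    {"dx":21.6,"dy":-23.1,"dz":1.0,"wz":-31.7,"gripper":6.0},
    {"dx":21.6,"dy":-23.1,"dz":1.0,"wz":-31.7,"gripper":6.0},
    {"dx":21.6,"dy":-23.1,"dz":1.0,"wz":-31.7,"gripper":6.0},
    {"dx":21.6,"dy":-23.1,"dz":1.0,"wz":-31.7,"gripper":6.0},
    {"dx":21.6,"dy":-23.1,"dz":1.0,"wz":-31.7,"gripper":6.0},
    {"dx":21.6,"dy":-23.1,"dz":1.0,"wz":-31.7,"gripper":6.0},
    {"dx":21.6,"dy":-23.1,"dz":1.0,"wz":-31.7,"gripper":6.0},
    {"dx":21.6,"dy":-23.1,"dz":1.0,"wz":-31.7,"gripper":6.0},
  ],
  grip_force=40,
)

```text
schema error: expected keys wx, wy, wz, dx, dy, dz, gripper
```

Run:
```python
from h import *
print(monitor.sense()['eef_pos'],delta([.4625,.013,.15],tool(85.5)))
```

```text
[ 0.23574657 -0.57864553  0.21421417] (array([ 43.32, -46.23,   6.46]), array([-4.000e-02, -3.000e-02, -6.334e+01]))
```

All keys are needed in each row.

Request:
drive_tool(
  motion=[
    {"wx":0,"wy":0,"wz":-31.7,"dx":21.6,"dy":-23.1,"dz":1,"gripper":6},
    {"wx":0,"wy":0,"wz":-31.7,"dx":21.6,"dy":-23.1,"dz":1,"gripper":6},
    {"wx":0,"wy":0,"wz":-31.7,"dx":21.6,"dy":-23.1,"dz":1,"gripper":6},
    {"wx":0,"wy":0,"wz":-31.7,"dx":21.6,"dy":-23.1,"dz":1,"gripper":6},
    {"wx":0,"wy":0,"wz":-31.7,"dx":21.6,"dy":-23.1,"dz":1,"gripper":6},
    {"wx":0,"wy":0,"wz":-31.7,"dx":21.6,"dy":-23.1,"dz":1,"gripper":6},
    {"wx":0,"wy":0,"wz":-31.7,"dx":21.6,"dy":-23.1,"dz":1,"gripper":6},
    {"wx":0,"wy":0,"wz":-31.7,"dx":21.6,"dy":-23.1,"dz":1,"gripper":6},
  ],
  grip_force=40,
)

```text
clock: 0.82
eef_pos: [0.349, -0.2801, 0.2045]
ee_rot: [-2.799, -1.424, -0.0]
wrist_force: [0.5, -0.9, -0.5]
gripper_width: 0.0604
```

Run:
```python
from h import *
print(monitor.sense()['eef_pos'],delta([.4625,.013,.15],tool(85.5)))
```

```text
[ 0.34895913 -0.28005687  0.20454799] (array([30.37, -8.08,  5.47]), array([-3.000e-02, -4.000e-02, -3.158e+01]))
```

Request:
drive_tool(
  motion=[
    {"wx":0,"wy":0,"wz":-31.6,"dx":30.4,"dy":-8.1,"dz":5.5,"gripper":6},
    {"wx":0,"wy":0,"wz":-31.6,"dx":30.4,"dy":-8.1,"dz":5.5,"gripper":6},
    {"wx":0,"wy":0,"wz":-31.6,"dx":30.4,"dy":-8.1,"dz":5.5,"gripper":6},
    {"wx":0,"wy":0,"wz":-31.6,"dx":30.4,"dy":-8.1,"dz":5.5,"gripper":6},
    {"wx":0,"wy":0,"wz":-31.6,"dx":30.4,"dy":-8.1,"dz":5.5,"gripper":6},
    {"wx":0,"wy":0,"wz":-31.6,"dx":30.4,"dy":-8.1,"dz":5.5,"gripper":6},
    {"wx":0,"wy":0,"wz":-31.6,"dx":30.4,"dy":-8.1,"dz":5.5,"gripper":6},
    {"wx":0,"wy":0,"wz":-31.6,"dx":30.4,"dy":-8.1,"dz":5.5,"gripper":6},
  ],
)

```text
clock: 1.48
eef_pos: [0.463, 0.0129, 0.149]
ee_rot: [-2.306, -2.133, 0.0]
wrist_force: [0.3, -0.6, -0.2]
gripper_width: 0.0598
```

Request:
drive_tool(
  motion=[
    {"wx":0,"wy":0,"wz":0,"dx":0,"dy":0,"dz":0,"gripper":6},
    {"wx":0,"wy":0,"wz":0,"dx":0,"dy":0,"dz":0,"gripper":6},
  ],
)

```text
clock: 1.65
eef_pos: [0.4625, 0.011, 0.1492]
ee_rot: [-2.304, -2.135, 0.001]
wrist_force: [0.7, -1.7, 0.4]
gripper_width: 0.0603
```

Run:
```python
from h import *
snap('wrist','w1.png');snap('top','t1.png')
print(monitor.sense()['eef_pos'],delta([.4625,.013,.025],tool(85.5)))
```

```text
[0.46229111 0.00940822 0.14963367] (array([ 0.36, -0.  , 12.46]), array([-0.02,  0.01, -0.03]))
```

View pics/w1.png

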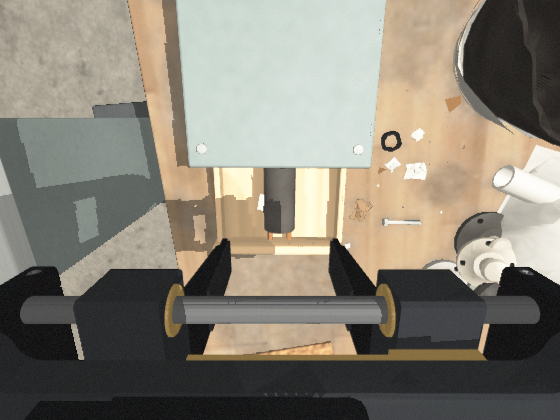

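Run:
```python
from h import *
s=monitor.sense();print(s['clock'],s['eef_pos'],s['joint_velocities'],s['wrist_force'])
w=load('w1.png')
print('near end wrist', onz(w,280,233,.036), 'side edges', [onz(w,u,200,.036) for u in (265,295)], 'roof corners',onz(w,188,166,.081),onz(w,372,167,.081))
```

```text
1.75 [0.46229111 0.00940822 0.14963367] [-0.0235352  -0.00596288  0.0012337  -0.00118069  0.0005231   0.00388964] [ 0.54288357 -0.88249999  0.57744051]
near end wrist [ 0.45945397 -0.01781064  0.036     ] side edges [array([0.44770346, 0.0171385 , 0.036     ]), array([0.47645448, 0.01490087, 0.036     ])] roof corners [0.39331292 0.06118654 0.081     ] [0.53690791 0.04921343 0.081     ]
```

View pics/t1.png

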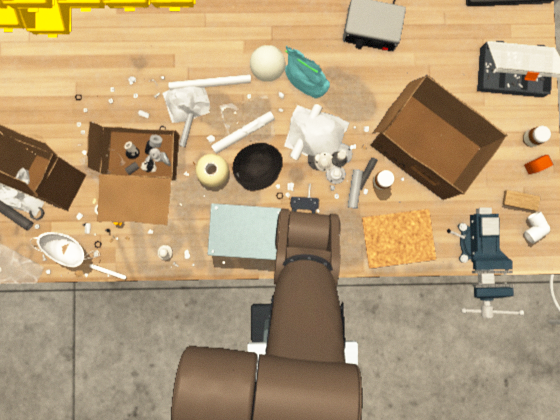

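Request:
drive_tool(
  motion=[
    {"wx":0,"wy":0,"wz":0,"dx":0,"dy":0,"dz":2,"gripper":6},
    {"wx":0,"wy":0,"wz":0,"dx":0,"dy":0,"dz":4,"gripper":6},
    {"wx":0,"wy":0,"wz":0,"dx":0,"dy":0,"dz":6,"gripper":6},
    {"wx":0,"wy":0,"wz":0,"dx":0,"dy":0,"dz":7.5,"gripper":6},
    {"wx":0,"wy":0,"wz":0,"dx":0,"dy":0,"dz":7.5,"gripper":6},
    {"wx":0,"wy":0,"wz":0,"dx":0,"dy":0,"dz":7.5,"gripper":6},
  ],
)

```text
clock: 2.25
eef_pos: [0.4623, 0.0088, 0.0747]
ee_rot: [-2.309, -2.129, 0.001]
wrist_force: [-0.1, -0.6, 0.4]
gripper_width: 0.0598
```

Run:
```python
from h import *
s=monitor.sense();print(s['clock'],s['joint_velocities'])
print(monitor.sense()['eef_pos'],delta([.4625,.013,.025],tool(85.5)))
```

```text
2.25 [ 0.01026657 -0.02565502 -0.01571407  0.00115788  0.01050739  0.00279205]
[0.46225034 0.00880381 0.07467819] (array([ 0.42, -0.  ,  4.97]), array([-0.07,  0.  , -0.14]))
```

Request:
drive_tool(
  motion=[
    {"wx":0,"wy":0,"wz":0,"dx":0.4,"dy":0,"dz":1.5,"gripper":6},
    {"wx":0,"wy":0,"wz":0,"dx":0.4,"dy":0,"dz":3,"gripper":6},
    {"wx":0,"wy":0,"wz":0,"dx":0.4,"dy":0,"dz":4.2,"gripper":6},
    {"wx":0,"wy":0,"wz":0,"dx":0.4,"dy":0,"dz":5,"gripper":6},
    {"wx":0,"wy":0,"wz":0,"dx":0.4,"dy":0,"dz":5,"gripper":6},
    {"wx":0,"wy":0,"wz":0,"dx":0.4,"dy":0,"dz":5,"gripper":6},
  ],
)

```text
clock: 2.75
eef_pos: [0.4632, 0.0135, 0.0252]
ee_rot: [2.308, 2.131, 0.0]
wrist_force: [0.9, 0.6, -0.2]
gripper_width: 0.06
```

Run:
```python
from h import *
snap('wrist','w2.png')
print(monitor.sense()['eef_pos'],delta([.4625,.013,.025],tool(85.5)))
```

```text
[0.46329581 0.01356097 0.02545912] (array([-0.06, -0.07,  0.05]), array([ 0.06,  0.01, -0.06]))
```

View pics/w2.png

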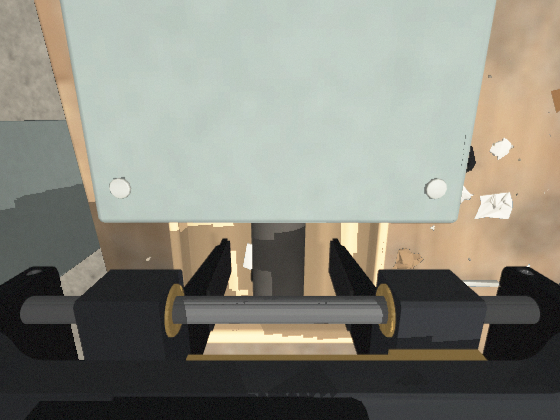

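The tube (u 252–305) sits centred between the fingers (u ~230 and ~332), which are inside the tray walls. Next I'll close the gripper.

Request:
drive_tool(
  motion=[
    {"wx":0,"wy":0,"wz":0,"dx":0,"dy":0,"dz":0,"gripper":2.5},
    {"wx":0,"wy":0,"wz":0,"dx":0,"dy":0,"dz":0,"gripper":2.5},
    {"wx":0,"wy":0,"wz":0,"dx":0,"dy":0,"dz":0,"gripper":2.5},
    {"wx":0,"wy":0,"wz":0,"dx":0,"dy":0,"dz":0,"gripper":2.5},
    {"wx":0,"wy":0,"wz":0,"dx":0,"dy":0,"dz":0,"gripper":2.5},
    {"wx":0,"wy":0,"wz":0,"dx":0,"dy":0,"dz":0,"gripper":2.5},
    {"wx":0,"wy":0,"wz":0,"dx":0,"dy":0,"dz":0,"gripper":2.5},
    {"wx":0,"wy":0,"wz":0,"dx":0,"dy":0,"dz":0,"gripper":2.5},
  ],
  grip_force=50,
)

```text
clock: 3.47
eef_pos: [0.4627, 0.0139, 0.0247]
ee_rot: [-2.308, -2.132, 0.0]
wrist_force: [-1.1, 0.3, 2.8]
gripper_width: 0.0294
```

Request:
drive_tool(
  motion=[
    {"wx":0,"wy":-1,"wz":0,"dx":0,"dy":0,"dz":-0.3,"gripper":2.5},
    {"wx":0,"wy":-2.5,"wz":0,"dx":0.05,"dy":0,"dz":-0.7,"gripper":2.5},
    {"wx":0,"wy":-4,"wz":0,"dx":0.1,"dy":0,"dz":-1.05,"gripper":2.5},
    {"wx":0,"wy":-6,"wz":0,"dx":0.15,"dy":0,"dz":-1.5,"gripper":2.5},
    {"wx":0,"wy":-8,"wz":0,"dx":0.2,"dy":0,"dz":-1.9,"gripper":2.5},
    {"wx":0,"wy":-10,"wz":0,"dx":0.25,"dy":0,"dz":-2.3,"gripper":2.5},
    {"wx":0,"wy":-10,"wz":0,"dx":0.25,"dy":0,"dz":-2.3,"gripper":2.5},
    {"wx":0,"wy":-10,"wz":0,"dx":0.25,"dy":0,"dz":-2.3,"gripper":2.5},
  ],
)

```text
clock: 4.13
eef_pos: [0.4631, 0.0168, 0.0475]
ee_rot: [2.215, 2.049, -0.193]
wrist_force: [-0.4, -0.0, -2.3]
gripper_width: 0.0295
```

Run:
```python
from h import *
snap('scene','s3.png')
w=snap('wrist','w3.png')
s=load('s3.png')
cv2.imwrite('pics/z3.png',cv2.resize(s['img'][180:290,230:390],None,fx=5,fy=5,interpolation=cv2.INTER_CUBIC))
```

```text
(no output)
```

View pics/z3.png

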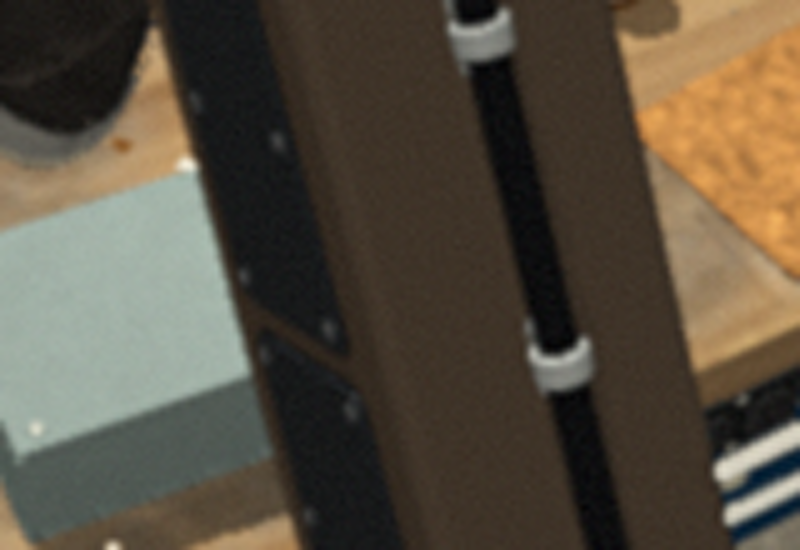

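View pics/w3.png

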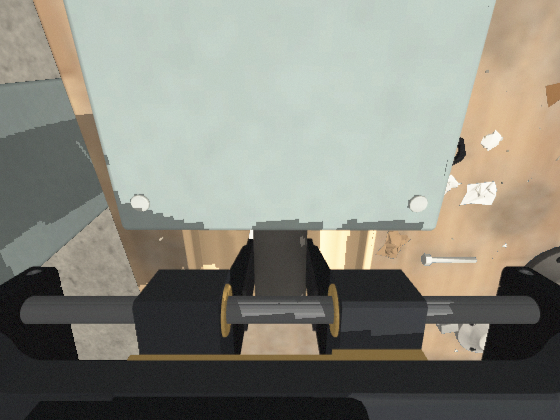

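Request:
drive_tool(
  motion=[
    {"wx":0,"wy":0,"wz":0,"dx":-0.6,"dy":0,"dz":0,"gripper":2.5},
    {"wx":0,"wy":0,"wz":0,"dx":-1.5,"dy":0,"dz":0,"gripper":2.5},
    {"wx":0,"wy":0,"wz":0,"dx":-2.5,"dy":0,"dz":0,"gripper":2.5},
    {"wx":0,"wy":0,"wz":0,"dx":-3.5,"dy":0,"dz":0,"gripper":2.5},
    {"wx":0,"wy":0,"wz":0,"dx":-4.5,"dy":0,"dz":0,"gripper":2.5},
    {"wx":0,"wy":0,"wz":0,"dx":-5.5,"dy":0,"dz":0,"gripper":2.5},
    {"wx":0,"wy":0,"wz":0,"dx":-6.0,"dy":0,"dz":0,"gripper":2.5},
    {"wx":0,"wy":0,"wz":0,"dx":-6.0,"dy":0,"dz":0,"gripper":2.5},
  ],
)

```text
clock: 4.9
eef_pos: [0.4584, -0.0438, 0.0583]
ee_rot: [2.218, 2.045, -0.194]
wrist_force: [-0.1, 0.5, -1.1]
gripper_width: 0.0296
```

Run:
```python
from h import *
w=snap('wrist','w4.png'); s=monitor.sense(); print(s['eef_pos'],s['wrist_force'],s['wrist_torque'])
```

```text
[ 0.45835465 -0.04321524  0.05817256] [ 0.15084389  0.56477245 -1.55956875] [ 0.08537833 -0.10125779 -0.01721631]
```

View pics/w4.png

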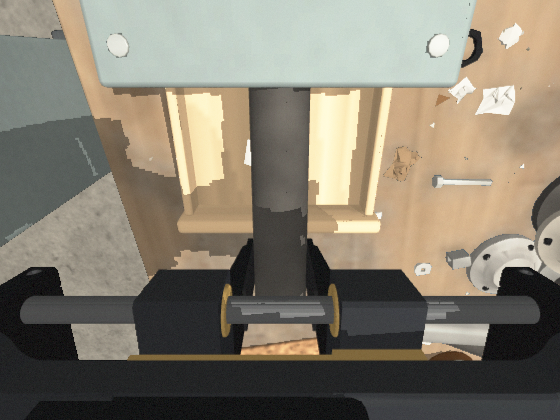

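Request:
drive_tool(
  motion=[
    {"wx":0,"wy":0,"wz":0,"dx":-1,"dy":0,"dz":0,"gripper":2.5},
    {"wx":0,"wy":0,"wz":0,"dx":-3,"dy":0,"dz":0,"gripper":2.5},
    {"wx":0,"wy":0,"wz":0,"dx":-5,"dy":0,"dz":0,"gripper":2.5},
    {"wx":0,"wy":0,"wz":0,"dx":-7,"dy":0,"dz":0,"gripper":2.5},
    {"wx":0,"wy":0,"wz":0,"dx":-9,"dy":0,"dz":0,"gripper":2.5},
    {"wx":0,"wy":0,"wz":0,"dx":-11,"dy":0,"dz":0,"gripper":2.5},
    {"wx":0,"wy":0,"wz":0,"dx":-12.5,"dy":0,"dz":0,"gripper":2.5},
    {"wx":0,"wy":0,"wz":0,"dx":-13.5,"dy":0,"dz":0,"gripper":2.5},
  ],
)

```text
clock: 5.62
eef_pos: [0.4478, -0.1765, 0.0818]
ee_rot: [2.216, 2.047, -0.194]
wrist_force: [0.3, 0.8, -1.9]
gripper_width: 0.0295
```

Request:
drive_tool(
  motion=[
    {"wx":0,"wy":0,"wz":0,"dx":-0.5,"dy":0,"dz":0,"gripper":2.5},
    {"wx":0,"wy":0,"wz":0,"dx":-0.5,"dy":0,"dz":0,"gripper":2.5},
    {"wx":0,"wy":0,"wz":0,"dx":-0.5,"dy":0,"dz":0,"gripper":2.5},
  ],
)

```text
clock: 5.87
eef_pos: [0.4474, -0.1797, 0.0822]
ee_rot: [2.216, 2.047, -0.194]
wrist_force: [0.5, 0.6, -2.1]
gripper_width: 0.0294
```

Run:
```python
from h import *
w=snap('wrist','w5.png'); s=monitor.sense(); print(s['clock'],s['eef_pos'],s['wrist_force'],s['wrist_torque'])
s=snap('scene','s5.png')
cv2.imwrite('pics/z5.png',cv2.resize(s['img'][160:280,240:400],None,fx=5,fy=5,interpolation=cv2.INTER_CUBIC))
```

```text
5.9167 [ 0.44740741 -0.17943981  0.08221352] [-0.04662773 -0.42918452 -1.18760061] [-0.00323385 -0.11759498 -0.00492392]
```

View pics/w5.png

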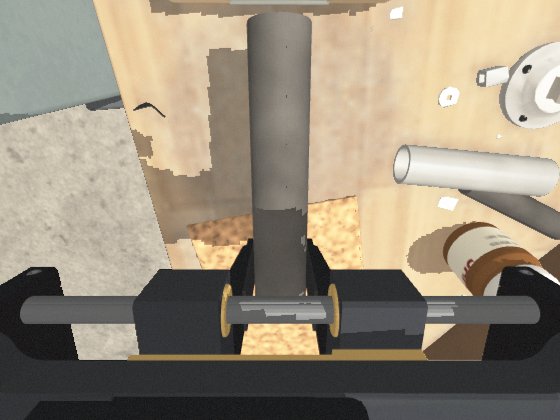

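View pics/z5.png

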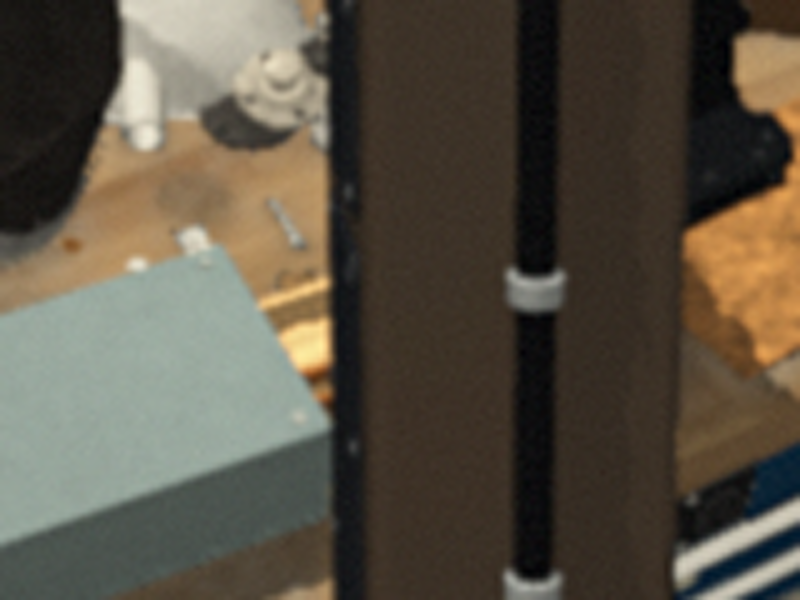

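Run:
```python
from h import *
t=load('top0.png'); print('jar cap',onz(t,385,179,.074),'grey tube',onz(t,355,188,.02))
print(delta([.449,-.331,.075],tool(95)), delta([.449,-.331,.0085],tool(95)))
```

```text
jar cap [ 0.61503523 -0.23785016  0.074     ] grey tube [ 0.59611551 -0.16136571  0.02      ]
(array([-14.76,   1.34,   3.33]), array([-0.85,  9.97, -9.47])) (array([-13.6 ,   1.35,   9.88]), array([-0.85,  9.97, -9.47]))
```

Request:
drive_tool(
  motion=[
    {"wx":-0.2,"wy":2,"wz":-2,"dx":-3,"dy":0.3,"dz":0.3,"gripper":2.5},
    {"wx":-0.4,"wy":4,"wz":-4,"dx":-6,"dy":0.5,"dz":0.9,"gripper":2.5},
    {"wx":-0.5,"wy":6,"wz":-6,"dx":-9,"dy":0.8,"dz":1.7,"gripper":2.5},
    {"wx":-0.7,"wy":8,"wz":-8,"dx":-12,"dy":1.1,"dz":2.5,"gripper":2.5},
    {"wx":-0.85,"wy":10,"wz":-9.5,"dx":-14.3,"dy":1.3,"dz":3.1,"gripper":2.5},
    {"wx":-0.85,"wy":10,"wz":-9.5,"dx":-14.8,"dy":1.35,"dz":3.3,"gripper":2.5},
    {"wx":-0.85,"wy":10,"wz":-9.5,"dx":-14.8,"dy":1.35,"dz":3.3,"gripper":2.5},
    {"wx":-0.85,"wy":10,"wz":-9.5,"dx":-14.8,"dy":1.35,"dz":3.3,"gripper":2.5},
  ],
)

```text
clock: 6.63
eef_pos: [0.4487, -0.331, 0.0751]
ee_rot: [-2.122, -2.315, -0.0]
wrist_force: [-0.9, 0.1, -1.0]
gripper_width: 0.0293
```

Run:
```python
from h import *
w=snap('wrist','w6.png'); s=monitor.sense(); print(s['clock'],s['eef_pos'],s['wrist_force'])
print(delta([.449,-.331,.0085],tool(95)))
s=snap('scene','s6.png')
cv2.imwrite('pics/z6.png',cv2.resize(s['img'][120:240,280:440],None,fx=5,fy=5,interpolation=cv2.INTER_CUBIC))
```

```text
6.6833 [ 0.44881963 -0.33050145  0.07536611] [ 0.09112404  0.46709994 -1.04066565]
(array([-0.06,  0.02,  6.69]), array([-0.04, -0.05,  0.02]))
```

View pics/w6.png

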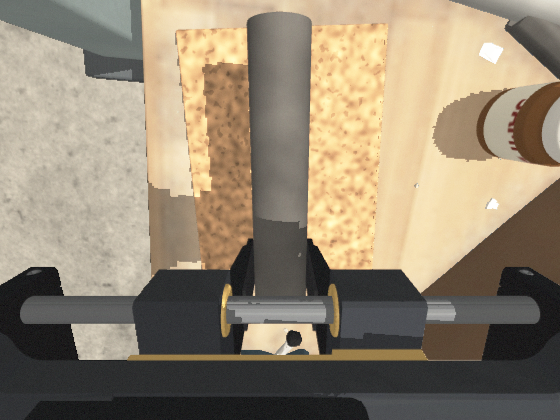

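View pics/z6.png

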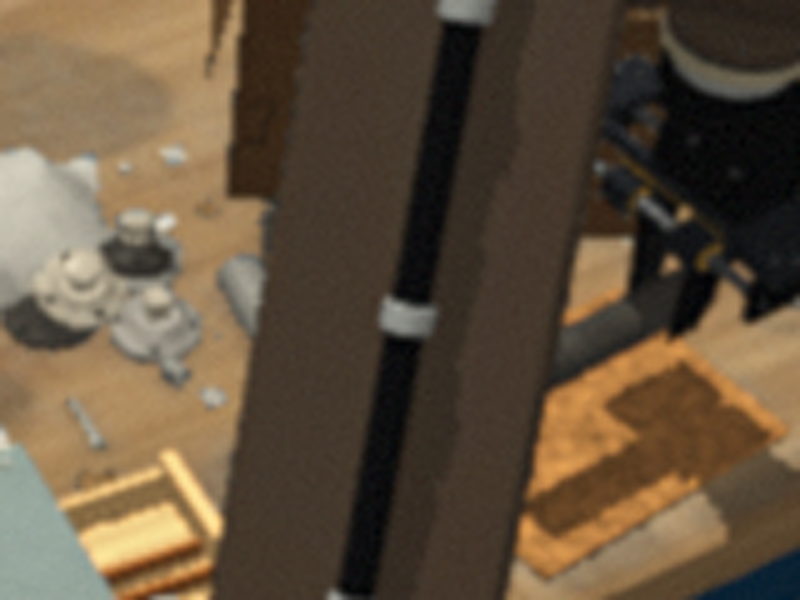

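Run:
```python
from h import *
w=load('w6.png'); s=monitor.sense(); M=R.from_rotvec(s['ee_rot']).as_matrix()
for x in (.1215,.05):
  for z in (-.0113,-.0263): print(x,z,[proj(w,s['eef_pos']+M@[x,y,z]).round(1) for y in (-.015,0,.015)])
# tilted: far end 2deg low
print('2deg low',[proj(w,s['eef_pos']+M@[.1215,y,-.0263+.1215*np.tan(.035)]).round(1) for y in (-.015,0,.015)])
```

```text
0.1215 -0.0113 [array([249.3,  25.2]), array([281.9,  25.1]), array([314.6,  25. ])]
0.1215 -0.0263 [array([245.8,  14.7]), array([282.2,  14.6]), array([318.5,  14.5])]
0.05 -0.0113 [array([253.6, 178.6]), array([282.1, 178.5]), array([310.5, 178.4])]
0.05 -0.0263 [array([251. , 184.7]), array([282.3, 184.6]), array([313.6, 184.5])]
2deg low [array([246.9,  17.9]), array([282.1,  17.8]), array([317.3,  17.7])]
```

Request:
drive_tool(
  motion=[
    {"wx":0,"wy":0,"wz":0,"dx":0,"dy":0,"dz":1.5,"gripper":2.5},
    {"wx":0,"wy":0,"wz":0,"dx":0,"dy":0,"dz":3,"gripper":2.5},
    {"wx":0,"wy":0,"wz":0,"dx":0,"dy":0,"dz":4.5,"gripper":2.5},
    {"wx":0,"wy":0,"wz":0,"dx":0,"dy":0,"dz":5.6,"gripper":2.5},
    {"wx":0,"wy":0,"wz":0,"dx":0,"dy":0,"dz":6.1,"gripper":2.5},
    {"wx":0,"wy":0,"wz":0,"dx":0,"dy":0,"dz":6.3,"gripper":2.5},
    {"wx":0,"wy":0,"wz":0,"dx":0,"dy":0,"dz":6.3,"gripper":2.5},
    {"wx":0,"wy":0,"wz":0,"dx":0,"dy":0,"dz":6.3,"gripper":2.5},
  ],
)

```text
clock: 7.4
eef_pos: [0.4493, -0.332, 0.0131]
ee_rot: [2.122, 2.316, 0.001]
wrist_force: [-0.4, 0.6, -1.1]
gripper_width: 0.0294
```

Request:
drive_tool(
  motion=[
    {"wx":0,"wy":0,"wz":0,"dx":0,"dy":0,"dz":0.1,"gripper":2.5},
    {"wx":0,"wy":0,"wz":0,"dx":0,"dy":0,"dz":0.2,"gripper":2.5},
    {"wx":0,"wy":0,"wz":0,"dx":0,"dy":0,"dz":0.2,"gripper":2.5},
    {"wx":0,"wy":0,"wz":0,"dx":0,"dy":0,"dz":0.2,"gripper":2.5},
  ],
)

```text
clock: 7.73
eef_pos: [0.449, -0.3322, 0.0108]
ee_rot: [2.123, 2.316, 0.001]
wrist_force: [-0.5, 0.6, -1.6]
gripper_width: 0.029
```

Request:
drive_tool(
  motion=[
    {"wx":0,"wy":0,"wz":0,"dx":0,"dy":0,"dz":0.1,"gripper":2.5},
    {"wx":0,"wy":0,"wz":0,"dx":0,"dy":0,"dz":0.1,"gripper":2.5},
    {"wx":0,"wy":0,"wz":0,"dx":0,"dy":0,"dz":0.1,"gripper":2.5},
  ],
)

```text
clock: 7.98
eef_pos: [0.4489, -0.3321, 0.0095]
ee_rot: [-2.123, -2.316, -0.001]
wrist_force: [-0.0, 0.2, -1.2]
gripper_width: 0.0292
```

Request:
drive_tool(
  motion=[
    {"wx":0,"wy":0,"wz":0,"dx":0,"dy":0,"dz":0.1,"gripper":2.5},
    {"wx":0,"wy":0,"wz":0,"dx":0,"dy":0,"dz":0.1,"gripper":2.5},
    {"wx":0,"wy":0,"wz":0,"dx":0,"dy":0,"dz":0.1,"gripper":2.5},
  ],
)

```text
clock: 8.23
eef_pos: [0.449, -0.3321, 0.0085]
ee_rot: [-2.123, -2.316, -0.001]
wrist_force: [-0.3, 0.2, -1.7]
gripper_width: 0.0294
```

Request:
drive_tool(
  motion=[
    {"wx":0,"wy":0,"wz":0,"dx":0,"dy":0,"dz":0.1,"gripper":2.5},
    {"wx":0,"wy":0,"wz":0,"dx":0,"dy":0,"dz":0.1,"gripper":2.5},
    {"wx":0,"wy":0,"wz":0,"dx":0,"dy":0,"dz":0.1,"gripper":2.5},
  ],
)

```text
clock: 8.48
eef_pos: [0.449, -0.3321, 0.0076]
ee_rot: [2.123, 2.316, 0.001]
wrist_force: [0.4, -1.0, -0.6]
gripper_width: 0.0291
```

Request:
drive_tool(
  motion=[
    {"wx":0,"wy":0,"wz":0,"dx":0,"dy":0,"dz":0.05,"gripper":2.5},
    {"wx":0,"wy":0,"wz":0,"dx":0,"dy":0,"dz":0.05,"gripper":2.5},
    {"wx":0,"wy":0,"wz":0,"dx":0,"dy":0,"dz":0.05,"gripper":2.5},
  ],
)

```text
clock: 8.73
eef_pos: [0.4491, -0.3321, 0.0075]
ee_rot: [2.122, 2.316, 0.001]
wrist_force: [-0.4, 1.3, 5.9]
gripper_width: 0.029
```

Request:
drive_tool(
  motion=[
    {"wx":0,"wy":0,"wz":0,"dx":0,"dy":0,"dz":0,"gripper":3.0},
    {"wx":0,"wy":0,"wz":0,"dx":0,"dy":0,"dz":0,"gripper":3.1},
    {"wx":0,"wy":0,"wz":0,"dx":0,"dy":0,"dz":0,"gripper":3.3},
    {"wx":0,"wy":0,"wz":0,"dx":0,"dy":0,"dz":0,"gripper":3.6},
    {"wx":0,"wy":0,"wz":0,"dx":0,"dy":0,"dz":0,"gripper":4},
    {"wx":0,"wy":0,"wz":0,"dx":0,"dy":0,"dz":0,"gripper":5},
    {"wx":0,"wy":0,"wz":0,"dx":0,"dy":0,"dz":0,"gripper":5},
    {"wx":0,"wy":0,"wz":0,"dx":0,"dy":0,"dz":0,"gripper":5},
  ],
)

```text
clock: 9.4
eef_pos: [0.449, -0.3321, 0.007]
ee_rot: [-2.123, -2.316, -0.001]
wrist_force: [-0.7, -0.2, 0.3]
gripper_width: 0.0495
```

Run:
```python
from h import *
w=snap('wrist','w7.png'); s=monitor.sense(); print(s['clock'],s['eef_pos'],s['wrist_force'])
```

```text
9.45 [ 0.44899494 -0.33207281  0.00705142] [-0.09503787 -0.51686851  0.34795306]
```

View pics/w7.png

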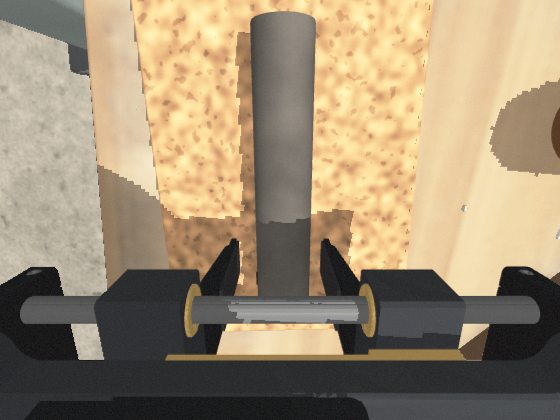

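Request:
drive_tool(
  motion=[
    {"wx":0,"wy":0,"wz":0,"dx":0,"dy":0,"dz":-1,"gripper":5},
    {"wx":0,"wy":0,"wz":0,"dx":0,"dy":0,"dz":-2.5,"gripper":5},
    {"wx":0,"wy":0,"wz":0,"dx":0,"dy":0,"dz":-5,"gripper":5},
    {"wx":0,"wy":0,"wz":0,"dx":0,"dy":0,"dz":-8,"gripper":5},
    {"wx":0,"wy":0,"wz":0,"dx":0,"dy":0,"dz":-11,"gripper":5},
    {"wx":0,"wy":0,"wz":0,"dx":0,"dy":0,"dz":-14,"gripper":5},
    {"wx":0,"wy":0,"wz":0,"dx":0,"dy":0,"dz":-14,"gripper":5},
  ],
)

```text
clock: 10.03
eef_pos: [0.4504, -0.3334, 0.1531]
ee_rot: [2.117, 2.31, 0.001]
wrist_force: [1.1, -0.7, -0.3]
gripper_width: 0.0501
```

Run:
```python
from h import *
w=snap('wrist','w8.png'); s=monitor.sense(); print(s['clock'],s['eef_pos'],s['wrist_force'])
print(delta([.4485,-.075,.149],tool(85.2)),delta([.4485,-.075,.022],tool(85.2)))
```

```text
10.0833 [ 0.44977342 -0.33283856  0.15054717] [ 0.04745149  0.46798115 -0.92682893]
(array([25.7 ,  2.12,  0.06]), array([0.26, 0.21, 9.79])) (array([25.75,  2.06, 12.76]), array([0.26, 0.21, 9.79]))
```

View pics/w8.png

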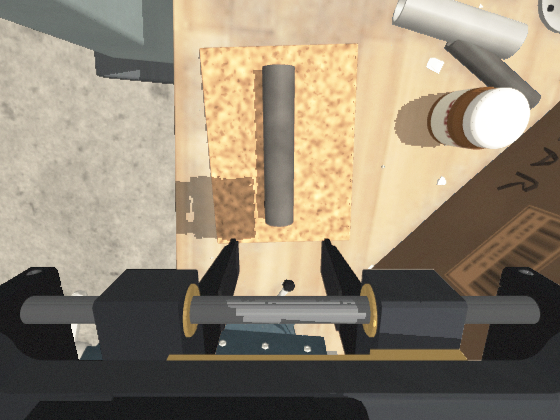

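Request:
drive_tool(
  motion=[
    {"wx":0,"wy":0,"wz":2,"dx":3,"dy":0.2,"dz":0,"gripper":0},
    {"wx":0,"wy":0,"wz":4,"dx":6.5,"dy":0.5,"dz":0,"gripper":0},
    {"wx":0,"wy":0,"wz":6,"dx":10,"dy":0.8,"dz":0,"gripper":0},
    {"wx":0,"wy":0,"wz":8,"dx":14,"dy":1.1,"dz":0,"gripper":0},
    {"wx":0,"wy":0,"wz":9.8,"dx":18,"dy":1.3,"dz":0,"gripper":0},
    {"wx":0,"wy":0,"wz":9.8,"dx":22,"dy":1.5,"dz":0,"gripper":0},
    {"wx":0,"wy":0,"wz":9.8,"dx":25,"dy":1.6,"dz":0,"gripper":0},
    {"wx":0,"wy":0,"wz":9.8,"dx":25.4,"dy":1.6,"dz":0,"gripper":0},
  ],
)

```text
clock: 10.75
eef_pos: [0.4414, -0.0738, 0.1468]
ee_rot: [-2.308, -2.128, 0.0]
wrist_force: [0.0, -0.1, 0.4]
gripper_width: 0.0031
```

Request:
drive_tool(
  motion=[
    {"wx":0,"wy":0,"wz":0,"dx":0,"dy":0,"dz":0,"gripper":0},
    {"wx":0,"wy":0,"wz":0,"dx":0,"dy":0,"dz":0,"gripper":0},
  ],
)

```text
clock: 10.92
eef_pos: [0.4429, -0.0779, 0.147]
ee_rot: [-2.312, -2.127, -0.0]
wrist_force: [0.2, 0.2, 0.7]
gripper_width: 0.0004
```

Run:
```python
from h import *
w=snap('wrist','w9.png'); s=monitor.sense(); print(s['clock'],s['eef_pos'],s['gripper_width'],s['joint_velocities'].round(3))
print(delta([.454,-.078,.022],tool(85.2)))
```

```text
10.9667 [ 0.44295767 -0.07840295  0.14696578] 0.0002437282830686411 [-0.015  0.002 -0.004 -0.002  0.002  0.005]
(array([ 0.13,  1.09, 12.5 ]), array([ 0.01, -0.02, -0.03]))
```

View pics/w9.png

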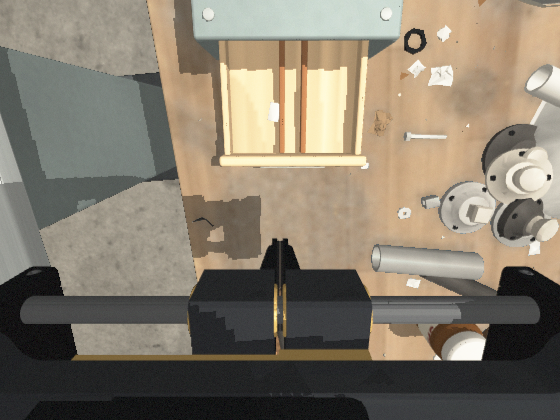

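Request:
drive_tool(
  motion=[
    {"wx":0,"wy":0,"wz":0,"dx":0,"dy":1.1,"dz":3,"gripper":0},
    {"wx":0,"wy":0,"wz":0,"dx":0,"dy":1.1,"dz":6,"gripper":0},
    {"wx":0,"wy":0,"wz":0,"dx":0,"dy":1.1,"dz":9,"gripper":0},
    {"wx":0,"wy":0,"wz":0,"dx":0,"dy":1.1,"dz":11.5,"gripper":0},
    {"wx":0,"wy":0,"wz":0,"dx":0,"dy":1.1,"dz":12.5,"gripper":0},
    {"wx":0,"wy":0,"wz":0,"dx":0,"dy":1.1,"dz":12.5,"gripper":0},
    {"wx":0,"wy":0,"wz":0,"dx":0,"dy":1.1,"dz":12.5,"gripper":0},
  ],
)

```text
clock: 11.55
eef_pos: [0.4537, -0.0796, 0.0217]
ee_rot: [-2.314, -2.124, 0.0]
wrist_force: [0.3, -0.2, 0.6]
gripper_width: 0.0007
```

Run:
```python
from h import *
s=monitor.sense(); print(s['clock'],s['eef_pos'],s['wrist_force'])
print(delta([.4637,.043,.022],tool(85.2)))
```

```text
11.55 [ 0.45370008 -0.07956028  0.02173055] [ 0.27978981 -0.22878195  0.64783123]
(array([12.3 , -0.05, -0.02]), array([-0.06, -0.04, -0.1 ]))
```

Request:
drive_tool(
  motion=[
    {"wx":0,"wy":0,"wz":0,"dx":1.2,"dy":0,"dz":0,"gripper":0},
    {"wx":0,"wy":0,"wz":0,"dx":2.2,"dy":0,"dz":0,"gripper":0},
    {"wx":0,"wy":0,"wz":0,"dx":3.2,"dy":0,"dz":0,"gripper":0},
    {"wx":0,"wy":0,"wz":0,"dx":4.2,"dy":0,"dz":0,"gripper":0},
    {"wx":0,"wy":0,"wz":0,"dx":5.2,"dy":0,"dz":0,"gripper":0},
    {"wx":0,"wy":0,"wz":0,"dx":6.2,"dy":0,"dz":0,"gripper":0},
    {"wx":0,"wy":0,"wz":0,"dx":7.2,"dy":0,"dz":0,"gripper":0},
    {"wx":0,"wy":0,"wz":0,"dx":8,"dy":0,"dz":0,"gripper":0},
  ],
)

```text
clock: 12.22
eef_pos: [0.4607, 0.0024, 0.0223]
ee_rot: [2.312, 2.127, 0.001]
wrist_force: [0.6, -2.5, 1.3]
gripper_width: 0.0
```

Run:
```python
from h import *
w=snap('wrist','w10.png'); s=monitor.sense(); print(s['clock'],s['eef_pos'],s['wrist_force'])
print(delta([.4637,.043,.022],tool(85.2)))
```

```text
12.2667 [0.46047584 0.00315412 0.02221589] [-0.64250127  0.82459639 -0.47838802]
(array([ 4.  , -0.01,  0.02]), array([ 0.  , -0.03,  0.05]))
```

View pics/w10.png

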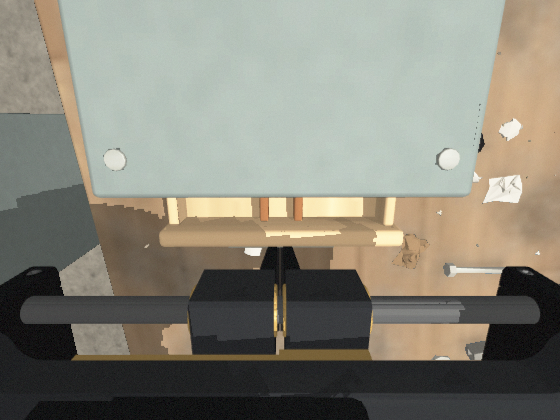

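Request:
drive_tool(
  motion=[
    {"wx":0,"wy":0,"wz":0,"dx":0.8,"dy":0,"dz":0,"gripper":0},
    {"wx":0,"wy":0,"wz":0,"dx":1.4,"dy":0,"dz":0,"gripper":0},
    {"wx":0,"wy":0,"wz":0,"dx":2,"dy":0,"dz":0,"gripper":0},
    {"wx":0,"wy":0,"wz":0,"dx":2.3,"dy":0,"dz":0,"gripper":0},
    {"wx":0,"wy":0,"wz":0,"dx":2.5,"dy":0,"dz":0,"gripper":0},
    {"wx":0,"wy":0,"wz":0,"dx":2.5,"dy":0,"dz":0,"gripper":0},
  ],
)

```text
clock: 12.77
eef_pos: [0.4626, 0.0264, 0.0221]
ee_rot: [-2.312, -2.126, -0.001]
wrist_force: [0.2, 0.3, -1.4]
gripper_width: 0.0001
```

Request:
drive_tool(
  motion=[
    {"wx":0,"wy":0,"wz":0,"dx":0.15,"dy":0,"dz":0,"gripper":0},
    {"wx":0,"wy":0,"wz":0,"dx":0.3,"dy":0,"dz":0,"gripper":0},
    {"wx":0,"wy":0,"wz":0,"dx":0.3,"dy":0,"dz":0,"gripper":0},
  ],
)

```text
clock: 13.02
eef_pos: [0.4628, 0.0291, 0.0221]
ee_rot: [-2.313, -2.126, -0.001]
wrist_force: [-0.6, -0.2, -0.4]
gripper_width: 0.0005
```

Request:
drive_tool(
  motion=[
    {"wx":0,"wy":0,"wz":0,"dx":0.1,"dy":0,"dz":0,"gripper":0},
    {"wx":0,"wy":0,"wz":0,"dx":0.2,"dy":0,"dz":0,"gripper":0},
    {"wx":0,"wy":0,"wz":0,"dx":0.2,"dy":0,"dz":0,"gripper":0},
  ],
)

```text
clock: 13.27
eef_pos: [0.4631, 0.0311, 0.0222]
ee_rot: [2.313, 2.126, 0.001]
wrist_force: [1.4, -0.6, 0.1]
gripper_width: 0.0008
```

Request:
drive_tool(
  motion=[
    {"wx":0,"wy":0,"wz":0,"dx":0.1,"dy":0,"dz":0,"gripper":0},
    {"wx":0,"wy":0,"wz":0,"dx":0.15,"dy":0,"dz":0,"gripper":0},
    {"wx":0,"wy":0,"wz":0,"dx":0.15,"dy":0,"dz":0,"gripper":0},
  ],
)

```text
clock: 13.52
eef_pos: [0.4631, 0.0322, 0.0222]
ee_rot: [2.312, 2.126, 0.0]
wrist_force: [-0.9, -6.0, -0.0]
gripper_width: 0.0003
```

Run:
```python
from h import *
w=snap('wrist','w11.png'); s=monitor.sense(); print(s['clock'],s['eef_pos'],s['wrist_force'])
cv2.imwrite('pics/z11.png',w['img'][120:300,60:500].repeat(2,0)[:, :].repeat(1,1))
```

```text
13.5667 [0.46312138 0.03223335 0.02216978] [-1.20249329 -4.96031041 -0.27375867]
```

View pics/w11.png

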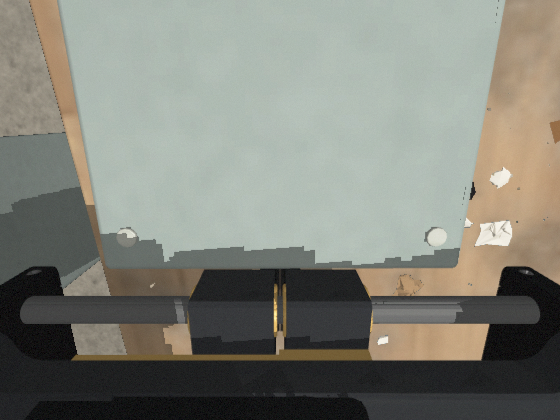

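Request:
drive_tool(
  motion=[
    {"wx":0,"wy":0,"wz":0,"dx":0.1,"dy":0,"dz":0,"gripper":0},
    {"wx":0,"wy":0,"wz":0,"dx":0.1,"dy":0,"dz":0,"gripper":0},
    {"wx":0,"wy":0,"wz":0,"dx":0.1,"dy":0,"dz":0,"gripper":0},
  ],
)

```text
clock: 13.82
eef_pos: [0.4632, 0.0324, 0.0222]
ee_rot: [2.312, 2.126, -0.001]
wrist_force: [-1.6, -17.1, 1.0]
gripper_width: 0.0002
```

Request:
drive_tool(
  motion=[
    {"wx":0,"wy":0,"wz":0,"dx":-1,"dy":0,"dz":0,"gripper":0},
    {"wx":0,"wy":0,"wz":0,"dx":-3,"dy":0,"dz":0,"gripper":0},
    {"wx":0,"wy":0,"wz":0,"dx":-6,"dy":0,"dz":0,"gripper":0},
    {"wx":0,"wy":0,"wz":0,"dx":-7,"dy":0,"dz":-3,"gripper":0},
    {"wx":0,"wy":0,"wz":0,"dx":-7,"dy":0,"dz":-7,"gripper":0},
    {"wx":0,"wy":0,"wz":0,"dx":-7,"dy":0,"dz":-11,"gripper":0},
    {"wx":0,"wy":0,"wz":0,"dx":-7,"dy":0,"dz":-15,"gripper":0},
    {"wx":0,"wy":0,"wz":0,"dx":-7,"dy":0,"dz":-15,"gripper":0},
  ],
)

```text
clock: 14.48
eef_pos: [0.4596, -0.0369, 0.1785]
ee_rot: [2.307, 2.121, 0.01]
wrist_force: [-0.1, -1.1, -0.1]
gripper_width: 0.0006
```

Run:
```python
from h import *
w=snap('wrist','w12.png'); s=monitor.sense(); print(s['clock'],s['eef_pos'],s['wrist_force'])
t=snap('scene','s12.png'); snap('top','t12.png')
```

```text
14.5333 [ 0.45870123 -0.03671307  0.1755833 ] [ 0.43179299  0.09379313 -0.19368756]
```

View pics/w12.png

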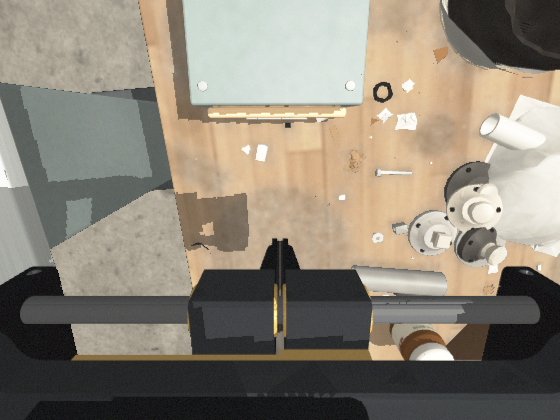

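View pics/t12.png

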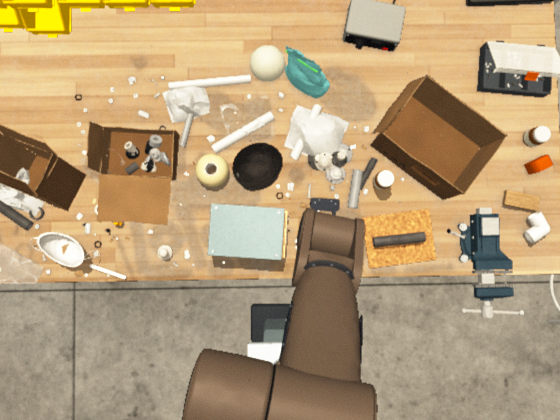

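Run:
```python
from h import *
w=load('w12.png'); cv2.imwrite('pics/z12.png',cv2.resize(w['img'][80:140,170:380],None,fx=3.8,fy=3.8,interpolation=cv2.INTER_CUBIC))
for a in [(190,106,.081),(360,103,.081),(209,117,.037),(345,115,.037)]: print(onz(w,*a).round(4))
t=load('t12.png')
cv2.imwrite('pics/z13.png',cv2.resize(t['img'][200:275,355:445],None,fx=6,fy=6,interpolation=cv2.INTER_CUBIC))
```

```text
[0.3932 0.0592 0.081 ]
[0.534  0.0495 0.081 ]
[0.3983 0.05   0.037 ]
[0.5308 0.0404 0.037 ]
```

View pics/z12.png

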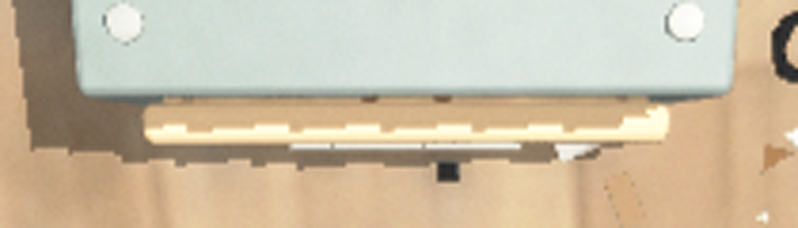

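View pics/z13.png

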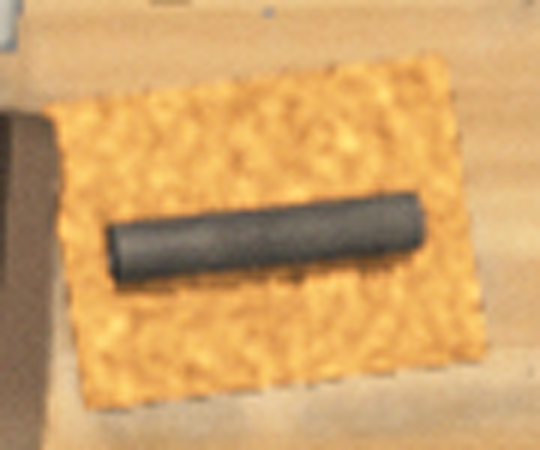

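```bash
python3 -c "
from h import *
print(order.hand_in())"
```

```text
the job is handed in; nothing more can be done
None
```

The tube is on the cork mat, the tray is fully home, and the job was handed in after about 15 s of the 51 s allowed.

- **Drawing the tube out:** I gripped the tube near its outer end and tilted it 10° about its far end. I then drew it out along its own axis, over the lip and under the roof, with no contact force showing.
- **Setting it down:** I levelled it over the mat and lowered it until the wrist force showed contact (about 6 N), then released it.
- **Pushing the tray home:** I pushed the front board with the closed fingers until it stopped. The largest wrist force read was about 17 N.

**Last checks:**
- The top and wrist pictures show the tube lying wholly on the mat, with a margin on every side.
- The front board's outer face measures about 9 mm outside the mouth, against the 10 mm expected when home; that is within the calibration error.
- In the final top view the jar looks unmoved and the arm holds clear above the bench. I did not measure the three bystanders again.
- Small white specks that seemed to lie in the tray did not move with it. I took them for scatter on the bench and left them alone.

No check failed.

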